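# Rack the sample brushes in order of length

### The job

Lay the four red brushes from the black mat in the wooden rack in order of length, one in each place between the pegs: the shortest in the end place next to the roll of tape, and so on to the longest at the end next to the glass jar. Each lies flat across both bars, centred on them, with its capped head pointing away from the robot. Leave the tape and the jar where they are.

Things in the scene. Friction and masses are not known exactly. Their poses are not given: they have to be found in the camera images.
- brush140_c (a point): Flat brush, 140 mm long, 12 mm thick, rigid: red handle, brass ferrule, red cap over the bristles, 16 mm wide there. Point: middle of its length and balance, half-way up (6 mm over its underside), on the handle, 12 mm wide from 52 mm behind the point to 27 mm ahead. x runs to the capped head, z up. Starts flat on the 2 mm thick mat, head about away from the robot, 9 cm apart.
- brush170_c (a point): Flat brush, 170 mm long, 12 mm thick, rigid: red handle, brass ferrule, red cap over the bristles, 20 mm wide there. Point: middle of its length and balance, half-way up (6 mm over its underside), on the handle, 12 mm wide from 52 mm behind the point to 33 mm ahead. x runs to the capped head, z up. Starts flat on the 2 mm thick mat, head about away from the robot, 9 cm apart.
- brush200_c (a point): Flat brush, 200 mm long, 12 mm thick, rigid: red handle, brass ferrule, red cap over the bristles, 25 mm wide there. Point: middle of its length and balance, half-way up (6 mm over its underside), on the handle, 12 mm wide from 52 mm behind the point to 40 mm ahead. x runs to the capped head, z up. Starts flat on the 2 mm thick mat, head about away from the robot, 9 cm apart.
- brush230_c (a point): Flat brush, 230 mm long, 12 mm thick, rigid: red handle, brass ferrule, red cap over the bristles, 30 mm wide there. Point: middle of its length and balance, half-way up (6 mm over its underside), on the handle, 12 mm wide from 52 mm behind the point to 46 mm ahead. x runs to the capped head, z up. Starts flat on the 2 mm thick mat, head about away from the robot, 9 cm apart.
- rack: Fixed wooden rack; origin: centre of its underside; x about away from the robot, y along the row. Two bars along y at x = -45 and +45 mm, 12 mm wide, tops 36 mm over the table. Metal pegs 6 mm thick, 12 mm high on both at y = -112, -56, 0, 56, 112 mm bound four places, centred at y = -84, -28, 28, 84 mm. A brush lies along x over both bars; its point is then 42 mm high. Board below 10 mm thick.
- tape_c (a point): Small roll of brown tape lying flat and loose on the table just beyond one end of the rack: 56 mm outside diameter, 25 mm hole, 24 mm high; the point is its centre, half-way up. It stands about 50 mm from the end of the row (162 mm from the rack's middle), at either end, and marks where the row begins.
- jar_c (a point): Small glass jar with a steel lid, loose on the table just beyond the rack's other end: 50 mm diameter, 55 mm high; the point is its centre, half-way up.
Things that resemble listed ones, but are neither listed nor needed, are in the scene too. Leave any grey or purple look-alike of the part that bears brush170_c alone.

How it is judged:
At the end, for the whole second after the job is handed in: All brushes at rest, flat on both bars, one per place, shortest by the tape to longest by the jar, heads away from the robot: middle within 18 mm along the row and 20 mm across the bars, 38 to 46 mm above the table, within 0.22 rad of square to the row and 0.12 rad of level (x of brush140_c in the frame of rack between -0.02 and 0.02 m and z of brush140_c in the frame of rack between 0.038 and 0.046 m and angle between the x axis of each of brush140_c, brush170_c, brush200_c, brush230_c and the x axis of rack, either way round below 0.22 rad and angle between each of brush140_c, brush170_c, brush200_c, brush230_c's own z axis and vertical below 0.12 rad and linear speed of each of brush140, brush170, brush200, brush230 below 0.02 m/s and x of brush170_c in the frame of rack between -0.02 and 0.02 m and z of brush170_c in the frame of rack between 0.038 and 0.046 m and x of brush200_c in the frame of rack between -0.02 and 0.02 m and z of brush200_c in the frame of rack between 0.038 and 0.046 m and x of brush230_c in the frame of rack between -0.02 and 0.02 m and z of brush230_c in the frame of rack between 0.038 and 0.046 m and ((y of tape_c in the frame of rack above 0 m and y of brush140_c in the frame of rack between 0.066 and 0.102 m and y of tape_c in the frame of brush140_c above 0 m and y of brush170_c in the frame of rack between 0.01 and 0.046 m and y of tape_c in the frame of brush170_c above 0 m and y of brush200_c in the frame of rack between -0.046 and -0.01 m and y of tape_c in the frame of brush200_c above 0 m and y of brush230_c in the frame of rack between -0.102 and -0.066 m and y of tape_c in the frame of brush230_c above 0 m) or (y of tape_c in the frame of rack below 0 m and y of brush140_c in the frame of rack between -0.102 and -0.066 m and y of tape_c in the frame of brush140_c below 0 m and y of brush170_c in the frame of rack between -0.046 and -0.01 m and y of tape_c in the frame of brush170_c below 0 m and y of brush200_c in the frame of rack between 0.01 and 0.046 m and y of tape_c in the frame of brush200_c below 0 m and y of brush230_c in the frame of rack between 0.066 and 0.102 m and y of tape_c in the frame of brush230_c below 0 m))); the robot touches nothing.
It fails at once if the roll of tape is pushed more than 25 mm from its place (distance of tape_c from where it was at the start of the episode above 0.025 m).
It fails at once if the glass jar is pushed more than 25 mm from its place (distance of jar_c from where it was at the start of the episode above 0.025 m).
It also fails if it takes over 96 s, if anything falls off the work surface, if the arm or the gripper's body presses on something with over 40 N, if the wrist force passes 120 N, or if a joint passes its speed limit or range.

### The arm

A 6-joint arm with a two-finger parallel gripper is mounted at the origin on the work surface. World frame = base frame: x ahead of the robot, y to its left, z up, the work surface at z = 0. Lengths are in m, angles in rad, forces in N, time in s.
With the tool pointing down it reaches from about 0.225 to 0.875 m from the base axis. Payload 3.4 kg.
Tool frame: the origin (TCP) lies at the very end of the fingers, on their centre line; the grasp point (between the pads) lies 19 mm behind it; z points along the fingers, y is the direction in which the jaws open and shut (so a half turn about z gives the same grasp; the last joint's range is limited). The gripper opens to 85 mm and grips with 20 to 120 N. Pads are 22 mm wide; open, the fingers measure 114 mm over their backs; the gripper's body (76 mm by 85 mm) begins 54 mm behind the grasp point. The pads swing forward as they close: fully open they stand 13 mm farther back than shut.
Start: joints at [1.156, 0.276, 1.505, -0, 1.361, -0.121], TCP at [0.167, 0.55, 0.231] pointing down, gripper open.
Joint ranges: [-2.89, 2.89], [-0.75, 2.08], [0.22, 2.7], [-1.18, 4.32], [0.11, 2.71], [-2.7, 2.7]. Speed limits (rad/s): [2.57, 2.57, 3.14, 3.14, 3.14, 3.14].

### API

Orientations are given as a unit quaternion [w, x, y, z].
In Python, from rig import get_state, get_image, camera_model, sign_off gives the robot as it stands. The module is installed in compiled form; this text tells all that it offers.
- The arm moves only by the tool drive_tool, never from a script. Its argument "motion" is text: rows parted by semicolons, each of 7 numbers parted by spaces: the turn, a rotation vector about the tool's x, y, z in degrees, then the shift along the tool's x, y, z in m, then the opening in per cent of the stroke, from 0 (shut) to 100 (fully open). In form: wx wy wz tx ty tz hand; .... A call has 1 to 12 rows; each row shifts and turns the pose as measured when the row begins, along the tool's axes as they then stand; what a row does not reach is not made up. A row lasts 1/8 s, in which the tool goes at most 62.5 mm and 10.7 degrees, less where a joint would pass 70% of its speed; a pose out of reach is approached as far as the arm can. A call is refused whole if a number of a shift passes 0.0625 or a number of a turn 10.7, either way. A call with a gripper value outside its range is refused whole. The fingers move at their own pace and stop on an object; "newtons" is the grip in N (left out, the last holds). Time passes only in rows, so rows that do not move let the fingers close. It gives the time, the measured TCP pose, the force and the opening at its end, in the units of the state.
- get_state(): the state, without advancing time (a new reading comes with each control period).
- get_image(name): name is "side" or "top" or "wrist"; returns (picture, depth): 480x640x3 uint8, red, green, blue; 480x640 float32, m along the optical axis (not along the pixel's ray), 0 where there is no reading.
- camera_model(name): a dict with "camera_matrix" (3x3 intrinsics, pixels), "cam_to_world" (4x4, takes a point from camera to world coordinates); the wrist camera has in their place "T_tool_cam" (4x4, takes a point from camera to tool coordinates, whose origin is the TCP and whose axes are the flange's). Camera axes: x right, y up, looking along -z (the intrinsics and any distortion apply to the point x, -y, -z); pixel columns grow to the right and rows downward; lengths in m; the calibration is good to about 2 mm. A picture is of the moment at which its call begins: read the wrist's pose just before it. camera_model takes no time and is no camera call.
- sign_off(): hands the job in, once; it reports no verdict.
The state is a dict: "clock": time; "qpos": joint angles; "qd": joint speeds; "effort": joint torques, N m; "position": TCP position; "ee_rot": TCP orientation; "contact_force": force on the tool from outside, world axes, zero at the start; "moment": the same for the moment, N m; "width": finger opening in m.
Only numpy, scipy, OpenCV 4.12 (cv2) and the standard library are available. Lean on these libraries where they do the work, as an engineer would, in place of code of your own. Each camera call takes 0.05 s, during which the arm holds its last target.

## Working session

There is one attempt and no reset: what is moved stays moved. The work goes in short steps, Python scripts to look and compute and a tool call to move; the robot and the scene stay as the last step left them, time stands still between calls to the robot, and variables do not carry over. Pictures are saved under pics/ and viewed, and the job is handed in when it is done.

Besides the shell and the picture viewer there is one more tool, called after ">>>" as a command line: name --argument value ..., lists and objects as JSON in quotes. drive_tool: Moves the arm, as the interface text tells. Its arguments: {"type":"object","properties":{"motion":{"type":"string"},"newtons":{"type":"number"}},"required":["motion"]}

```bash
mkdir -p pics
python3 - <<'E'
from rig import *
import cv2,numpy as np
s=get_state();print(s)
for n in("top","side"):
    im,d=get_image(n);cv2.imwrite(f"pics/{n}0.png",im[:,:,::-1]);np.savez(f"{n}0.npz",im=im,d=d)
    print(n,camera_model(n))
print(camera_model("wrist"))
E
```

```text
{'clock': 0.0, 'qpos': array([ 1.15601385e+00,  2.76577361e-01,  1.50615054e+00, -4.66188334e-06,
        1.36069469e+00, -1.21001572e-01]), 'qd': array([-4.03194417e-04, -9.06400641e-04,  5.89903427e-04,  1.89057532e-03,
       -2.33243961e-04,  3.94232715e-05]), 'effort': array([ 1.36256764e-03, -4.16783237e+01, -2.45799655e+01,  3.92973716e-04,
        1.13044074e-02, -7.59564358e-06]), 'position': array([0.16629402, 0.54986679, 0.23044283]), 'ee_rot': array([-2.39993554e-04,  1.46362241e-01,  9.89230639e-01, -8.82935914e-04]), 'contact_force': array([ 0.11026951,  0.96986011, -0.52205665]), 'moment': array([0.02778324, 0.02994999, 0.01557783]), 'width': 0.085295265142894}
top {'camera_matrix': array([[514.73656576,   0.        , 310.49350468],
       [  0.        , 514.73656576, 242.53415825],
       [  0.        ,   0.        ,   1.        ]]), 'cam_to_world': array([[ 0.00477079,  0.9897613 , -0.14265275,  0.36413083],
       [-0.99995439,  0.00354152, -0.00886986,  0.01293524],
       [-0.00827384,  0.14268856,  0.98973305,  1.06402285],
       [ 0.        ,  0.        ,  0.  
[... 292 characters left out ...]
14862 , -0.63806837,  0.76752082,  0.88837385],
       [-0.00931369,  0.76930908,  0.63880889,  0.77418144],
       [ 0.        ,  0.        ,  0.        ,  1.        ]])}
{'camera_matrix': array([[347.68059405,   0.        , 320.49377991],
       [  0.        , 347.68059405, 234.99555797],
       [  0.        ,   0.        ,   1.        ]]), 'T_tool_cam': array([[-1.77075816e-04,  9.57114053e-01,  2.89711335e-01,
         7.40441290e-02],
       [ 9.99999845e-01,  3.22210081e-04, -4.53265000e-04,
        -3.38847616e-04],
       [-5.27174214e-04,  2.89711210e-01, -9.57113962e-01,
        -1.43181022e-01],
       [ 0.00000000e+00,  0.00000000e+00,  0.00000000e+00,
         1.00000000e+00]])}
```

View pics/top0.png

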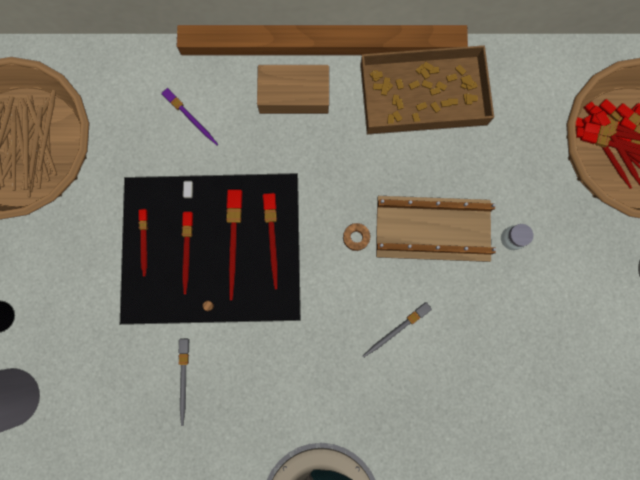

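View pics/side0.png

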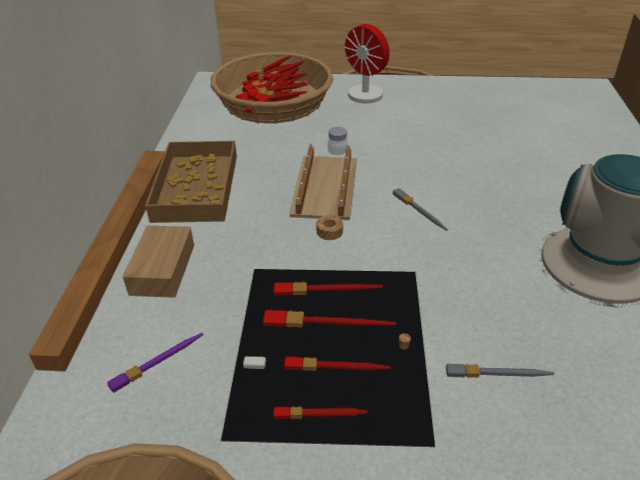

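The top view (+x is up, +y is left) shows four red brushes on the black mat. Left to right they look like 140 (col 143), 170 (187), 230 (233) and 200 (271). The tape is at (357,237), on the +y end of the rack, and the jar is at (518,236). I'll leave alone the grey look-alikes at (183,380) and (397,330), the purple one at (190,117), and the red ones in the basket. Next I'll measure.

```bash
cat > h.py <<'E'
import numpy as np,cv2
from rig import *
def proj(n,uv,z):
    m=camera_model(n);K=m["camera_matrix"];T=m["cam_to_world"]
    uv=np.atleast_2d(uv).astype(float)
    r=np.c_[(uv[:,0]-K[0,2])/K[0,0],-(uv[:,1]-K[1,2])/K[1,1],-np.ones(len(uv))]@T[:3,:3].T
    t=(z-T[2,3])/r[:,2]
    return T[:3,3]+r*t[:,None]
def pts(n,uv,d):
    m=camera_model(n);K=m["camera_matrix"];T=m["cam_to_world"]
    uv=np.atleast_2d(uv).astype(float)
    r=np.c_[(uv[:,0]-K[0,2])/K[0,0],-(uv[:,1]-K[1,2])/K[1,1],-np.ones(len(uv))]
    return (r*d[:,None])@T[:3,:3].T+T[:3,3]
def brushes(im,x0,x1,y0,y1,z,n="top",sat=110):
    h=cv2.cvtColor(im,cv2.COLOR_RGB2HSV)
    m=((h[...,1]>sat)&(h[...,2]>50)&((h[...,0]<22)|(h[...,0]>170))).astype(np.uint8)
    k=np.zeros_like(m);k[y0:y1,x0:x1]=m[y0:y1,x0:x1]
    c,l,st,ce=cv2.connectedComponentsWithStats(k)
    out=[]
    for i in range(1,c):
        if st[i,4]<150: continue
        v,u=np.nonzero(l==i);P=proj(n,np.c_[u,v],z)[:,:2]
        (vx,vy,cx,cy)=cv2.fitLine(P.astype(np.float32),cv2.DIST_L2,0,.001,.001).ravel()
        if vx<0:vx,vy=-vx,-vy
        a=(P-[cx,cy])@[vx,vy];mid=(a.max()+a.min())/2
        # width along
        out.append((round(float(a.max()-a.min()),4),np.round(np.array([cx,cy])+mid*np.array([vx,vy]),4),round(float(np.arctan2(vy,vx)),4),st[i].tolist()))
    return out
E
python3 - <<'E'
from h import *
D=np.load("top0.npz");im,d=D["im"],D["d"]
for b in brushes(im,122,300,175,300,0.014): print(b)
for n,(u,v) in dict(tape=(357,227),tapec=(357,237),jar=(519,232),mat=(210,250),b140=(144,245),b230=(233,250)).items():
    print(n,pts("top",[(u,v)],np.array([d[v,u]])))
c=im[180:270,340:540];cv2.imwrite("pics/rack.png",cv2.resize(c,None,fx=4,fy=4,interpolation=cv2.INTER_CUBIC)[:,:,::-1])
c=im[170:330,115:310];cv2.imwrite("pics/mat.png",cv2.resize(c,None,fx=3.5,fy=3.5,interpolation=cv2.INTER_CUBIC)[:,:,::-1])
E
```

```text
(0.2294, array([0.5136, 0.1832]), -0.0047, [226, 189, 17, 111, 1016])
(0.2019, array([0.5201, 0.1019]), 0.0908, [262, 193, 16, 97, 808])
(0.1423, array([0.5159, 0.3688]), 0.0718, [138, 208, 10, 69, 496])
(0.1723, array([0.4948, 0.279 ]), 0.004, [181, 211, 12, 84, 630])
tape [[ 0.54576264 -0.07251679  0.02836589]]
tapec [[ 0.52920786 -0.07451661  0.00204723]]
jar [[ 0.53191974 -0.39026227  0.05615019]]
mat [[0.50034206 0.23114855 0.00506666]]
b140 [[0.50863472 0.36505173 0.01735391]]
b230 [[0.49924196 0.1817055  0.01498281]]
```

View pics/rack.png

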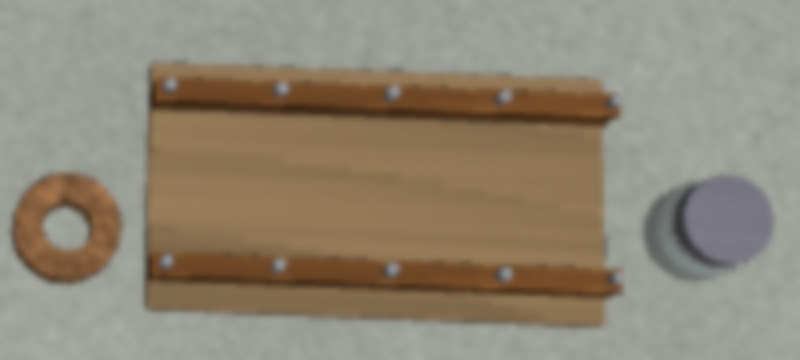

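View pics/mat.png

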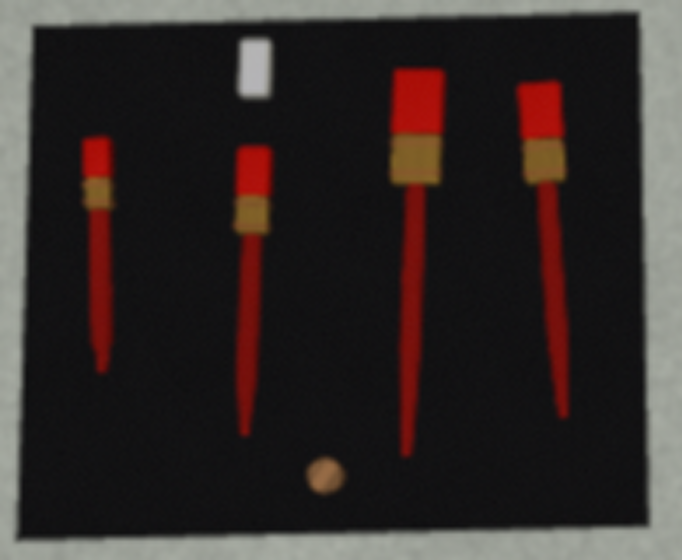

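Measured lengths of 142, 172, 202 and 229 mm match 140, 170, 200 and 230. In the rack crop the front pegs run (167,262) to (616,280) and the back pegs (170,86) to (614,103). Next I'll get the rack pose and a more careful brush yaw.

Run:
```python
from h import *
f=np.array([(167,262),(279,266),(392,270),(506,274),(616,280)]);b=np.array([(170,86),(282,90),(393,94),(505,98),(614,103)])
off=lambda a:(a+.5)/4-.5+np.array([340,180])
W=np.r_[proj("top",off(f),.047),proj("top",off(b),.047)][:,:2]
ys=np.array([112,56,0,-56,-112])/1e3
L=np.r_[np.c_[-.045*np.ones(5),ys],np.c_[.045*np.ones(5),ys]]
mw,ml=W.mean(0),L.mean(0);U,S,V=np.linalg.svd((L-ml).T@(W-mw));R=(U@V).T
t=mw-R@ml;print("rack",t,"yaw",np.arctan2(R[1,0],R[0,0]));print(np.round(W-(L@R.T+t),4).tolist())
for y in(84,28,-28,-84):print(y,t+R@[0,y/1e3])
# brush: crop coords head-top centre, tail centre
D={140:((97,137),(102,373)),170:((254.5,147),(245,435)),230:((418.5,69),(406,455)),200:((540,82),(563,417))}
for k,(h,q) in D.items():
    P=proj("top",(np.array([h,q])+.5)/3.5-.5+[115,170],.013)[:,:2];d=P[0]-P[1];print(k,P.mean(0),np.linalg.norm(d),np.arctan2(d[1],d[0]))
```

```text
rack [ 0.54696771 -0.23241912] yaw -0.03562303508823408
[[0.0, -0.0003], [0.0002, -0.0], [0.0004, -0.0001], [0.0006, -0.0007], [-0.0002, 0.0009], [-0.0003, 0.0], [-0.0002, -0.0003], [-0.0001, -0.0001], [0.0, -0.0004], [-0.0004, 0.001]]
84 [ 0.54995941 -0.14847242]
28 [ 0.54796494 -0.20443689]
-28 [ 0.54597047 -0.26040136]
-84 [ 0.54397601 -0.31636583]
140 [0.51511744 0.36875754] 0.14127778452215453 0.0722306224519903
170 [0.4943314  0.27888421] 0.17090133519092593 0.006543942036283672
230 [0.51271416 0.18349655] 0.2299798089232897 -0.005671167713952441
200 [0.52003048 0.10154134] 0.2004799313837815 0.08318908798028833
```

```bash
cat > plan.py <<'E'
import sys
from h import *
from scipy.spatial.transform import Rotation as Ro
# usage: x y z yaw(deg of tool x minus 180) n
x,y,z,yaw=map(float,sys.argv[1:5])
s=get_state();q=s["ee_rot"];R=Ro.from_quat([q[1],q[2],q[3],q[0]])
G=Ro.from_matrix(np.array([[-1,0,0],[0,1,0],[0,0,-1.]]));G=Ro.from_euler('z',yaw,degrees=True)*G
rv=(R.inv()*G).as_rotvec(degrees=True);d=np.array([x,y,z])-s["position"]
print("t",s["clock"],"pos",s["position"].round(4),"w",round(s["width"],4),"F",s["contact_force"].round(1),"j",s["qpos"].round(2))
print("turn",rv.round(2),"shift tool",R.inv().apply(d).round(4), "shift after turn",G.inv().apply(d).round(4))
E
python3 plan.py 0.515 0.369 0.10 4.1
```

```text
t 0.1 pos [0.1663 0.5499 0.2305] w 0.0852 F [ 0.4  0.1 -1. ] j [ 1.16  0.28  1.51  0.    1.36 -0.12]
turn [ -0.1   -0.03 -20.93] shift tool [-0.3861 -0.072   0.1305] shift after turn [-0.3348 -0.2054  0.1305]
```

>>> drive_tool --motion "0 0 -10.4 0 0 0 70; 0 0 -10.4 0 0 0 70; 0 0 0 -0.042 -0.0257 0.0163 70; 0 0 0 -0.042 -0.0257 0.0163 70; 0 0 0 -0.042 -0.0257 0.0163 70; 0 0 0 -0.042 -0.0257 0.0163 70; 0 0 0 -0.042 -0.0257 0.0163 70; 0 0 0 -0.042 -0.0257 0.0163 70; 0 0 0 -0.042 -0.0257 0.0163 70; 0 0 0 -0.042 -0.0257 0.0163 70; 0 0 0 0 0 0 70" --newtons 30

```text
clock: 1.48
position: [0.5264, 0.3669, 0.0905]
ee_rot: [-0.003, -0.043, 0.999, -0.002]
contact_force: [-0.2, 0.1, -0.3]
width: 0.0598
```

```bash
python3 plan.py 0.515 0.369 0.005 4.1; python3 -c "
from h import *
im,d=get_image('wrist');cv2.imwrite('pics/w1.png',im[:,:,::-1])"
```

```text
t 1.475 pos [0.5264 0.3669 0.0905] w 0.0598 F [-0.2  0.1 -0.3] j [ 0.5   0.48  1.55 -0.    1.12 -1.16]
turn [-0.2  -0.38  0.78] shift tool [0.0107 0.0034 0.0856] shift after turn [0.0113 0.0029 0.0855]
```

View pics/w1.png

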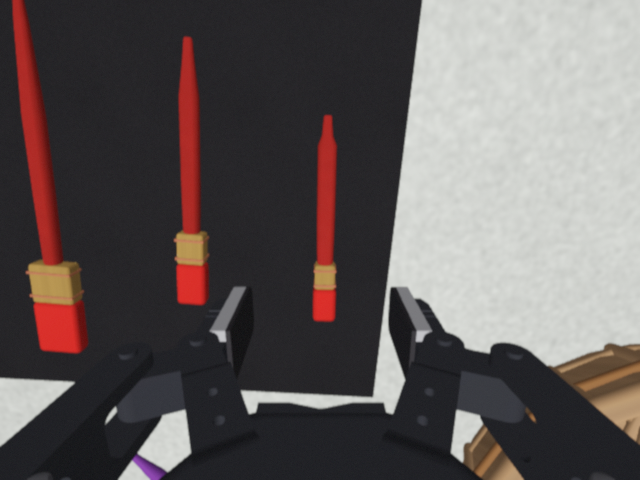

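The wrist view shows the 140 brush between the jaws at (325,218), nearly aligned with them. Lowering onto it now.

>>> drive_tool --motion "0 0 0.7 0.0028 0.0008 0.022 70; 0 0 0 0.0028 0.0008 0.022 70; 0 0 0 0.0028 0.0008 0.022 70; 0 0 0 0.002 0.0006 0.014 70; 0 0 0 0 0 0 70"

```text
clock: 2.15
position: [0.5085, 0.3735, 0.0112]
ee_rot: [-0.004, -0.039, 0.999, -0.0]
contact_force: [-0.4, 0.2, -0.6]
width: 0.0596
```

```bash
python3 plan.py 0.515 0.369 0.005 4.1; python3 -c "
from h import *
im,d=get_image('wrist');cv2.imwrite('pics/w2.png',im[:,:,::-1])"
```

```text
t 2.15 pos [0.5085 0.3735 0.0112] w 0.0596 F [-0.4  0.2 -0.6] j [ 0.52  0.55  1.66  0.    0.94 -1.13]
turn [-0.03 -0.47  0.35] shift tool [-0.0062 -0.005   0.0062] shift after turn [-0.0062 -0.005   0.0062]
```

View pics/w2.png

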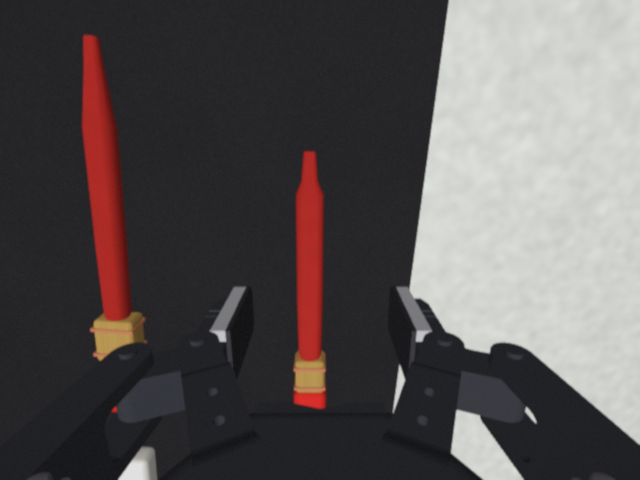

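>>> drive_tool --motion "0 -0.4 0.3 -0.005 -0.004 0.005 70; 0 0 0 0 0 0 70"

```text
clock: 2.45
position: [0.5159, 0.3708, 0.0084]
ee_rot: [0.002, -0.036, 0.999, 0.001]
contact_force: [0.8, 0.0, -0.5]
width: 0.0603
```

```bash
python3 plan.py 0.515 0.369 0.005 4.1
```

```text
t 2.45 pos [0.5159 0.3708 0.0084] w 0.0603 F [ 0.8  0.  -0.5] j [ 0.51  0.55  1.66 -0.    0.92 -1.13]
turn [0.09 0.22 0.04] shift tool [ 0.001  -0.0018  0.0034] shift after turn [ 0.001  -0.0018  0.0034]
```

>>> drive_tool --motion "0 0.2 0 0.001 -0.0015 0.0033 70; 0 0 0 0 0 0 0; 0 0 0 0 0 0 0; 0 0 0 0 0 0 0; 0 0 0 0 0 0 0; 0 0 0 0 0 0 0; 0 0 0 0 0 0 0" --newtons 40

```text
clock: 3.32
position: [0.5159, 0.3693, 0.006]
ee_rot: [0.001, -0.036, 0.999, 0.001]
contact_force: [-0.8, -0.5, 0.3]
width: 0.0109
```

```bash
python3 plan.py 0.515 0.369 0.15 -2
```

```text
t 3.325 pos [0.5159 0.3693 0.006 ] w 0.0109 F [-0.8 -0.5  0.3] j [ 0.51  0.55  1.67  0.    0.92 -1.13]
turn [0.16 0.1  6.1 ] shift tool [ 0.0006  0.0002 -0.144 ] shift after turn [ 0.0009 -0.0003 -0.144 ]
```

>>> drive_tool --motion "0 0 0 0 0 -0.035 0; 0 0 0 0 0 -0.05 0; 0 0 6.1 0 0 -0.04 0; 0 0 0 -0.005 -0.05 0 0; 0 0 0 -0.005 -0.055 0 0; 0 0 0 -0.005 -0.055 0 0; 0 0 0 -0.005 -0.055 0 0; 0 0 0 -0.005 -0.055 0 0; 0 0 0 0 -0.055 0 0; 0 0 0 0 -0.055 0 0;0 0 0 0 -0.04 0 0; 0 0 0 0 0 0 0"

```text
clock: 4.82
position: [0.5274, -0.0633, 0.134]
ee_rot: [0.004, 0.018, 1.0, 0.001]
contact_force: [0.5, -0.2, 0.1]
width: 0.0107
```

```bash
python3 plan.py 0.550 -0.148 0.08 -2; python3 -c "
from h import *
im,d=get_image('wrist');cv2.imwrite('pics/w3.png',im[:,:,::-1])"
```

```text
t 4.825 pos [ 0.5274 -0.0633  0.134 ] w 0.0107 F [ 0.5 -0.2  0.1] j [-0.25  0.28  1.76  0.    1.1  -1.79]
turn [ 0.12  0.44 -0.01] shift tool [-0.0252 -0.0839  0.0541] shift after turn [-0.0256 -0.0838  0.054 ]
```

View pics/w3.png

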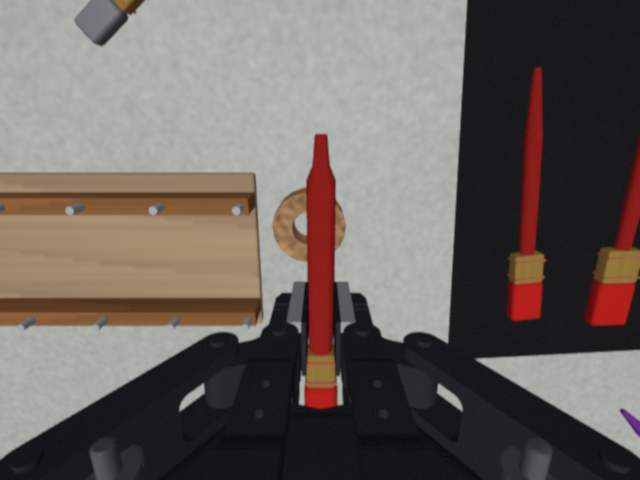

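The brush is held straight in the jaws at col 321, above the tape at (310,222).

>>> drive_tool --motion "0 0.4 0 -0.009 -0.03 0.01 0; 0 0 0 -0.009 -0.03 0.015 0; 0 0 0 -0.006 -0.02 0.015 0; 0 0 0 0 0 0 0; 0 0 0 0 0 0 0"

```text
clock: 5.5
position: [0.5494, -0.1376, 0.0927]
ee_rot: [-0.0, 0.014, 1.0, 0.004]
contact_force: [0.2, 0.8, 0.4]
width: 0.0106
```

```bash
python3 plan.py 0.550 -0.148 0.041 -2
```

```text
t 5.5 pos [ 0.5494 -0.1376  0.0927] w 0.0106 F [0.2 0.8 0.4] j [-0.37  0.37  1.73  0.01  1.04 -1.92]
turn [ 0.44 -0.02  0.35] shift tool [-0.0009 -0.0108  0.0516] shift after turn [-0.001  -0.0104  0.0517]
```

>>> drive_tool --motion "0.4 0 0.3 -0.001 -0.0105 0 0; 0 0 0 0 0 0.015 0; 0 0 0 0 0 0.015 0; 0 0 0 0 0 0.015 0; 0 0 0 0 0 0 0"

```text
clock: 6.12
position: [0.5494, -0.1462, 0.045]
ee_rot: [-0.0, 0.016, 1.0, 0.001]
contact_force: [-0.4, -0.7, -0.5]
width: 0.0104
```

```bash
python3 plan.py 0.550 -0.148 0.041 -2
```

```text
t 6.125 pos [ 0.5494 -0.1462  0.045 ] w 0.0104 F [-0.4 -0.7 -0.5] j [-0.38  0.43  1.78  0.    0.93 -1.92]
turn [ 0.06 -0.05  0.16] shift tool [-0.0007 -0.0017  0.004 ] shift after turn [-0.0007 -0.0017  0.004 ]
```

>>> drive_tool --motion "0 0 0 -0.0007 -0.0015 0.0045 0; 0 0 0 0 0 0 0; 0 0 0 0 0 0 35; 0 0 0 0 0 0 35; 0 0 0 0 0 0 35; 0 0 0 0 0 0 35"

```text
clock: 6.88
position: [0.551, -0.1483, 0.0411]
ee_rot: [0.001, 0.016, 1.0, 0.0]
contact_force: [0.3, -0.3, -0.2]
width: 0.0296
```

```bash
python3 plan.py 0.550 -0.148 0.14 -2;python3 -c "
from h import *
im,d=get_image('wrist');cv2.imwrite('pics/w4.png',im[:,:,::-1])"
```

```text
t 6.875 pos [ 0.551  -0.1483  0.0411] w 0.0296 F [ 0.3 -0.3 -0.2] j [-0.39  0.44  1.78  0.    0.92 -1.92]
turn [0.01 0.09 0.16] shift tool [ 0.0009  0.0003 -0.0989] shift after turn [ 0.001   0.0003 -0.0989]
```

View pics/w4.png

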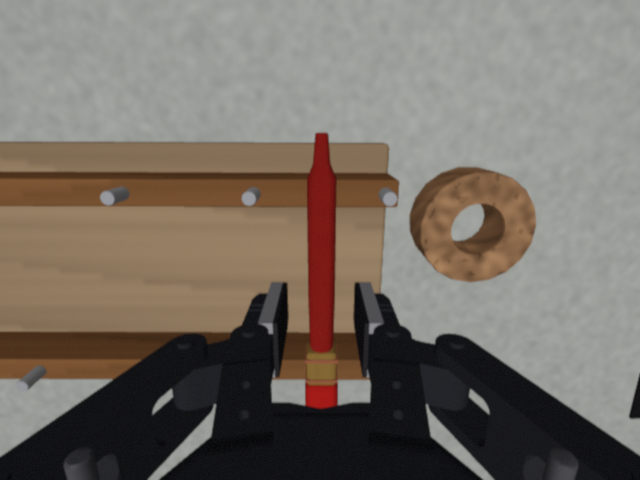

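The 140 brush lies centred in the place next to the tape and the fingers are clear of it. Next, the 170.

```bash
python3 plan.py 0.4945 0.279 0.12 0.4
```

```text
t 6.925 pos [ 0.5511 -0.1483  0.0411] w 0.0298 F [-0.8 -0.5 -0.2] j [-0.39  0.44  1.78  0.    0.92 -1.92]
turn [ 0.01  0.09 -2.25] shift tool [ 0.0702  0.4253 -0.0789] shift after turn [ 0.0536  0.4277 -0.0789]
```

>>> drive_tool --motion "0 0 0 0 0 -0.03 35; 0 0 0 0 0 -0.04 35; 0 0 -2.4 0 0 -0.02 50; 0 0 0 0.007 0.05 0 70; 0 0 0 0.007 0.05 0 70; 0 0 0 0.007 0.05 0 70; 0 0 0 0.007 0.05 0 70; 0 0 0 0.007 0.05 0 70; 0 0 0 0.007 0.05 0 70; 0 0 0 0.007 0.05 0 70; 0 0 0 0.005 0.03 0 70; 0 0 0 0 0 0 70"

```text
clock: 8.43
position: [0.4935, 0.2417, 0.1348]
ee_rot: [0.004, -0.004, 1.0, 0.0]
contact_force: [0.2, -0.1, 0.5]
width: 0.0597
```

```bash
python3 plan.py 0.4945 0.279 0.05 0.4
```

```text
t 8.425 pos [0.4935 0.2417 0.1348] w 0.0597 F [ 0.2 -0.1  0.5] j [ 0.33  0.31  1.72 -0.    1.11 -1.25]
turn [0.03 0.43 0.08] shift tool [-0.0007  0.0372  0.0848] shift after turn [-0.0013  0.0372  0.0848]
```

>>> drive_tool --motion "0 0.4 0 -0.0005 0.018 0.02 70; 0 0 0 0 0.014 0.025 70; 0 0 0 0 0.003 0.025 70; 0 0 0 0 0 0 70; 0 0 0 0 0 0 70"

```text
clock: 9.05
position: [0.4948, 0.2761, 0.0593]
ee_rot: [-0.001, -0.002, 1.0, -0.0]
contact_force: [0.6, -0.1, 0.9]
width: 0.0596
```

```bash
python3 plan.py 0.4945 0.279 0.006 0.4
```

```text
t 9.05 pos [0.4948 0.2761 0.0593] w 0.0596 F [ 0.6 -0.1  0.9] j [ 0.39  0.41  1.77  0.    0.97 -1.19]
turn [-0.04 -0.12 -0.21] shift tool [0.0001 0.003  0.0533] shift after turn [0.0002 0.0029 0.0533]
```

>>> drive_tool --motion "0 0 0 0 0.003 0.016 70; 0 0 0 0 0 0.016 70; 0 0 0 0 0 0.013 70; 0 0 0 0 0 0 70; 0 0 0 0 0 0 70"

```text
clock: 9.68
position: [0.4967, 0.2792, 0.0135]
ee_rot: [0.001, -0.001, 1.0, 0.001]
contact_force: [0.0, -0.8, 0.4]
width: 0.0601
```

```bash
python3 plan.py 0.4945 0.279 0.006 0.4;python3 -c "
from h import *
im,d=get_image('wrist');cv2.imwrite('pics/w5.png',im[:,:,::-1])"
```

```text
t 9.675 pos [0.4967 0.2792 0.0135] w 0.0601 F [ 0.  -0.8  0.4] j [ 0.39  0.47  1.81  0.    0.86 -1.18]
turn [ 0.06  0.12 -0.34] shift tool [ 0.0022 -0.0002  0.0075] shift after turn [ 0.0022 -0.0002  0.0075]
```

View pics/w5.png

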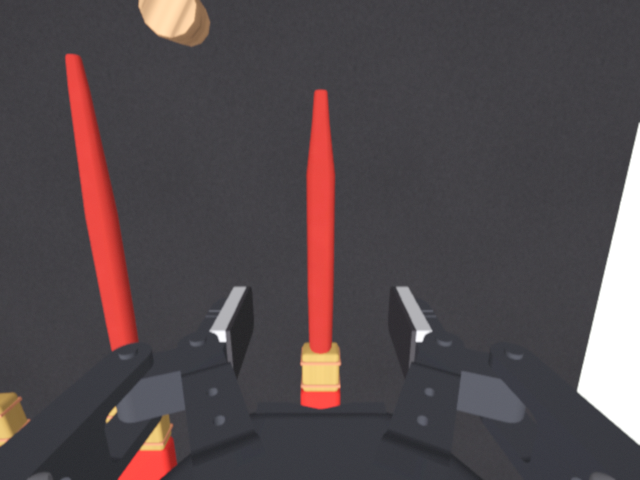

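The 170 brush (cols 307–335) sits centred and aligned between the jaws. Gripping and lifting it.

>>> drive_tool --motion "0 0 0 0.002 0 0.007 70; 0 0 0 0 0 0 0; 0 0 0 0 0 0 0; 0 0 0 0 0 0 0; 0 0 0 0 0 0 0; 0 0 0 0 0 0 0; 0 0 0 0 0 0 0"

```text
clock: 10.6
position: [0.4953, 0.2796, 0.0074]
ee_rot: [0.002, -0.001, 1.0, 0.001]
contact_force: [0.5, -0.2, -0.1]
width: 0.0104
```

```bash
python3 plan.py 0.548 -0.204 0.12 -2
```

```text
t 10.6 pos [0.4953 0.2796 0.0074] w 0.0104 F [ 0.5 -0.2 -0.1] j [ 0.39  0.48  1.82  0.    0.84 -1.18]
turn [0.12 0.25 2.07] shift tool [-0.0527 -0.4834 -0.1134] shift after turn [-0.0696 -0.4815 -0.1126]
```

>>> drive_tool --motion "0 0 0 0 0 -0.035 0; 0 0 0 0 0 -0.05 0; 0 0 2.1 0 0 -0.035 0; 0 0 0 -0.009 -0.055 0 0; 0 0 0 -0.009 -0.06 0 0; 0 0 0 -0.009 -0.06 0 0; 0 0 0 -0.009 -0.06 0 0; 0 0 0 -0.009 -0.06 0 0; 0 0 0 -0.009 -0.06 0 0; 0 0 0 -0.009 -0.06 0 0; 0 0 0 -0.006 -0.04 0 0; 0 0 0 0 0 0 0"

```text
clock: 12.1
position: [0.5519, -0.1914, 0.131]
ee_rot: [0.006, 0.017, 1.0, 0.001]
contact_force: [-0.0, 0.6, -0.5]
width: 0.0105
```

```bash
python3 plan.py 0.5485 -0.204 0.085 -2
```

```text
t 12.1 pos [ 0.5519 -0.1914  0.131 ] w 0.0105 F [-0.   0.6 -0.5] j [-0.46  0.36  1.65  0.01  1.13 -2.  ]
turn [0.07 0.64 0.08] shift tool [ 0.0034 -0.0128  0.0459] shift after turn [ 0.0029 -0.0127  0.046 ]
```

>>> drive_tool --motion "0 0.6 0 0.003 -0.011 0.013 0; 0 0 0 0 0 0.015 0; 0 0 0 0 0 0.012 0; 0 0 0 0 0 0 0; 0 0 0 0 0 0 0"

```text
clock: 12.72
position: [0.5467, -0.1983, 0.0866]
ee_rot: [-0.002, 0.015, 1.0, 0.002]
contact_force: [0.1, 0.2, -0.2]
width: 0.0102
```

```bash
python3 plan.py 0.5485 -0.204 0.042 -2
```

```text
t 12.725 pos [ 0.5467 -0.1983  0.0866] w 0.0102 F [ 0.1  0.2 -0.2] j [-0.47  0.4   1.7   0.    1.05 -2.01]
turn [ 0.27 -0.25  0.29] shift tool [-0.0022 -0.0058  0.0445] shift after turn [-0.002  -0.0056  0.0446]
```

>>> drive_tool --motion "0.3 0 0.2 -0.002 -0.0055 0.008 0; 0 0 0 0 0 0.015 0; 0 0 0 0 0 0.013 0; 0 0 0 0 0 0 0; 0 0 0 0 0 0 0"

```text
clock: 13.35
position: [0.5489, -0.204, 0.0483]
ee_rot: [-0.002, 0.017, 1.0, -0.001]
contact_force: [0.9, 0.3, -0.5]
width: 0.0104
```

```bash
python3 plan.py 0.5485 -0.204 0.042 -2
```

```text
t 13.35 pos [ 0.5489 -0.204   0.0483] w 0.0104 F [ 0.9  0.3 -0.5] j [-0.47  0.45  1.74 -0.    0.96 -2.01]
turn [-0.07 -0.21  0.11] shift tool [0.0004 0.     0.0063] shift after turn [0.0004 0.     0.0063]
```

>>> drive_tool --motion "0 0 0 0.0004 0 0.0065 0; 0 0 0 0 0 0 0; 0 0 0 0 0 0 35; 0 0 0 0 0 0 35; 0 0 0 0 0 0 35; 0 0 0 0 0 -0.02 35; 0 0 0 0 0 -0.035 35; 0 0 0 0 0 -0.035 35; 0 0 0 0 0 0 50"

```text
clock: 14.48
position: [0.5492, -0.2041, 0.1347]
ee_rot: [-0.001, 0.017, 1.0, -0.001]
contact_force: [0.5, 0.4, -0.2]
width: 0.0422
```

```bash
python3 plan.py 0.520 0.1015 0.12 4.8;python3 -c "
from h import *
im,d=get_image('wrist');cv2.imwrite('pics/w6.png',im[:,:,::-1])"
```

```text
t 14.475 pos [ 0.5492 -0.2041  0.1347] w 0.0422 F [ 0.5  0.4 -0.2] j [-0.47  0.36  1.63 -0.    1.15 -2.01]
turn [-0.1  -0.15 -6.7 ] shift tool [0.0392 0.3045 0.0143] shift after turn [0.0035 0.307  0.0147]
```

View pics/w6.png

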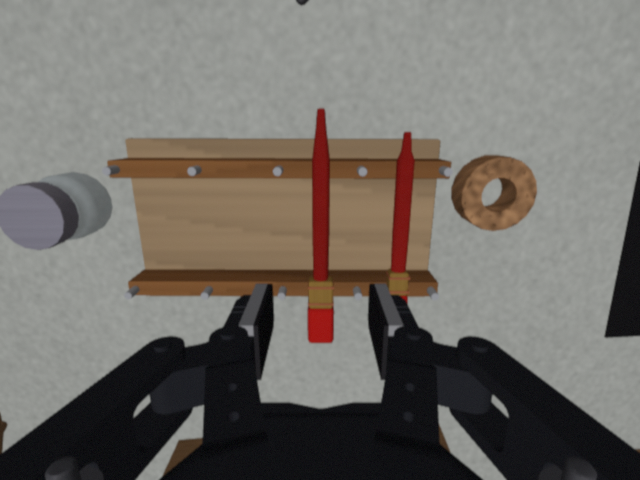

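The 170 (col 320) and the 140 (col 403) both lie in their places. Next is the 200.

>>> drive_tool --motion "0 0 -6.7 0 0 0 70; 0 0 0 0 0.05 0 70; 0 0 0 0 0.052 0 70; 0 0 0 0 0.052 0 70; 0 0 0 0 0.052 0 70; 0 0 0 0 0.052 0 70; 0 0 0 0.003 0.035 0 70; 0 0 0 0 0 0 70; 0 0 0 0 0 0 70"

```text
clock: 15.65
position: [0.5115, 0.0963, 0.1215]
ee_rot: [-0.013, -0.043, 0.999, 0.002]
contact_force: [-0.5, 0.4, 0.2]
width: 0.0596
```

```bash
python3 plan.py 0.520 0.1015 0.05 4.8
```

```text
t 15.65 pos [0.5115 0.0963 0.1215] w 0.0596 F [-0.5  0.4  0.2] j [ 0.05  0.3   1.77  0.    1.1  -1.61]
turn [ 0.25 -1.46  0.08] shift tool [-0.0107  0.0041  0.0713] shift after turn [-0.0089  0.0045  0.0715]
```

>>> drive_tool --motion "0.2 -1.4 0 -0.0055 0.004 0.025 70; 0 0 0 -0.003 0 0.025 70; 0 0 0 0 0 0.018 70; 0 0 0 0 0 0 70; 0 0 0 0 0 0 70"

```text
clock: 16.27
position: [0.5203, 0.0953, 0.0506]
ee_rot: [-0.001, -0.039, 0.999, -0.001]
contact_force: [-0.2, 0.4, 0.2]
width: 0.0598
```

```bash
python3 plan.py 0.520 0.1015 0.006 4.8
```

```text
t 16.275 pos [0.5203 0.0953 0.0506] w 0.0598 F [-0.2  0.4  0.2] j [ 0.05  0.38  1.86 -0.    0.91 -1.6 ]
turn [-0.06 -0.08 -0.33] shift tool [-0.0002  0.0062  0.0446] shift after turn [-0.0002  0.0062  0.0446]
```

>>> drive_tool --motion "0 0 -0.3 0 0.006 0.014 70; 0 0 0 0 0 0.014 70; 0 0 0 0 0 0.01 70; 0 0 0 0 0 0 70; 0 0 0 0 0 0 70"

```text
clock: 16.9
position: [0.5207, 0.1014, 0.011]
ee_rot: [0.0, -0.042, 0.999, -0.001]
contact_force: [0.3, 0.6, 1.0]
width: 0.0599
```

```bash
python3 plan.py 0.520 0.1015 0.006 4.8;python3 -c "
from h import *
im,d=get_image('wrist');cv2.imwrite('pics/w7.png',im[:,:,::-1])"
```

```text
t 16.9 pos [0.5207 0.1014 0.011 ] w 0.0599 F [0.3 0.6 1. ] j [ 0.06  0.43  1.9  -0.    0.81 -1.59]
turn [-0.06  0.04 -0.03] shift tool [0.0007 0.0002 0.005 ] shift after turn [0.0007 0.0002 0.005 ]
```

View pics/w7.png

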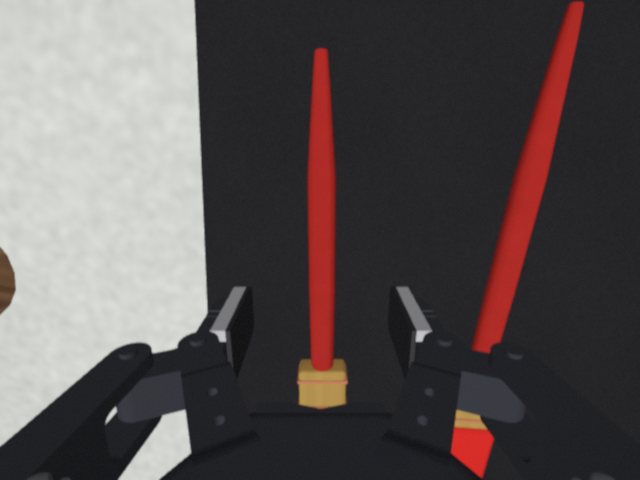

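The 200 brush is centred (col 321) and the neighbouring 230 is clear of the fingers. Gripping and lifting.

>>> drive_tool --motion "0 0 0 0.0006 0 0.0045 70; 0 0 0 0 0 0 0; 0 0 0 0 0 0 0; 0 0 0 0 0 0 0; 0 0 0 0 0 0 0; 0 0 0 0 0 0 0; 0 0 0 0 0 0 0"

```text
clock: 17.82
position: [0.5207, 0.1014, 0.0072]
ee_rot: [0.001, -0.042, 0.999, -0.001]
contact_force: [-0.1, -0.8, -0.3]
width: 0.0103
```

```bash
python3 plan.py 0.546 -0.260 0.12 -2
```

```text
t 17.825 pos [0.5207 0.1014 0.0072] w 0.0103 F [-0.1 -0.8 -0.3] j [ 0.06  0.43  1.91 -0.    0.8  -1.59]
turn [-0.06  0.16  6.78] shift tool [ 0.0046 -0.3624 -0.1124] shift after turn [-0.0379 -0.3603 -0.1128]
```

>>> drive_tool --motion "0 0 0 0 0 -0.035 0; 0 0 0 0 0 -0.05 0; 0 0 6.8 0 0 -0.035 0; 0 0 0 -0.005 -0.055 0 0; 0 0 0 -0.005 -0.06 0 0; 0 0 0 -0.005 -0.06 0 0; 0 0 0 -0.005 -0.06 0 0; 0 0 0 -0.005 -0.06 0 0; 0 0 0 -0.005 -0.05 0 0; 0 0 0 0 -0.02 0 0; 0 0 0 0 0 0 0; 0 0 0 0 0 0 0"

```text
clock: 19.32
position: [0.5377, -0.2724, 0.1308]
ee_rot: [0.002, 0.018, 1.0, 0.001]
contact_force: [-0.3, -0.6, 0.2]
width: 0.0106
```

```bash
python3 plan.py 0.5467 -0.260 0.085 -2
```

```text
t 19.325 pos [ 0.5377 -0.2724  0.1308] w 0.0106 F [-0.3 -0.6  0.2] j [-0.59  0.38  1.6   0.    1.15 -2.12]
turn [ 0.07  0.26 -0.03] shift tool [-0.0083  0.0127  0.0459] shift after turn [-0.0085  0.0128  0.0458]
```

>>> drive_tool --motion "0 0.2 0 -0.0085 0.0125 0.005 0; 0 0 0 0 0 0.02 0; 0 0 0 0 0 0.018 0; 0 0 0 0 0 0 0; 0 0 0 0 0 0 0"

```text
clock: 19.95
position: [0.5497, -0.2489, 0.0875]
ee_rot: [0.001, 0.013, 1.0, 0.002]
contact_force: [-0.1, -0.2, 0.1]
width: 0.0107
```

```bash
python3 plan.py 0.5467 -0.260 0.042 -2
```

```text
t 19.95 pos [ 0.5497 -0.2489  0.0875] w 0.0107 F [-0.1 -0.2  0.1] j [-0.54  0.43  1.65  0.01  1.06 -2.09]
turn [0.28 0.1  0.47] shift tool [ 0.0027 -0.0114  0.0454] shift after turn [ 0.0026 -0.0112  0.0455]
```

>>> drive_tool --motion "0.2 0 0.4 0.002 -0.008 0 0; 0 0 0 0 -0.002 0.015 0; 0 0 0 0 0 0.02 0; 0 0 0 0 0 0 0; 0 0 0 0 0 0 0"

```text
clock: 20.58
position: [0.5484, -0.2604, 0.0524]
ee_rot: [0.003, 0.017, 1.0, -0.0]
contact_force: [0.7, 0.4, -0.2]
width: 0.0105
```

```bash
python3 plan.py 0.5467 -0.260 0.042 -2
```

```text
t 20.575 pos [ 0.5484 -0.2604  0.0524] w 0.0105 F [ 0.7  0.4 -0.2] j [-0.56  0.47  1.69  0.    0.98 -2.1 ]
turn [-0.04  0.29  0.01] shift tool [0.0018 0.0003 0.0104] shift after turn [0.0017 0.0003 0.0104]
```

>>> drive_tool --motion "0 0.3 0 0.0015 0 0.006 0; 0 0 0 0 0 0.005 0; 0 0 0 0 0 0 0; 0 0 0 0 0 0 35; 0 0 0 0 0 0 35; 0 0 0 0 0 0 35; 0 0 0 0 0 -0.02 35; 0 0 0 0 0 -0.035 35; 0 0 0 0 0 -0.035 35; 0 0 0 0 0 0 50"

```text
clock: 21.82
position: [0.5476, -0.2607, 0.1345]
ee_rot: [0.001, 0.017, 1.0, -0.001]
contact_force: [0.2, -0.7, -0.9]
width: 0.0428
```

```bash
python3 plan.py 0.513 0.1833 0.12 -0.3;python3 -c "
from h import *
im,d=get_image('wrist');cv2.imwrite('pics/w8.png',im[:,:,::-1])"
```

```text
t 21.825 pos [ 0.5476 -0.2607  0.1345] w 0.0428 F [ 0.2 -0.7 -0.9] j [-0.56  0.39  1.59 -0.    1.17 -2.09]
turn [-0.11  0.09 -1.69] shift tool [0.0501 0.4426 0.0137] shift after turn [0.0369 0.4438 0.0145]
```

View pics/w8.png

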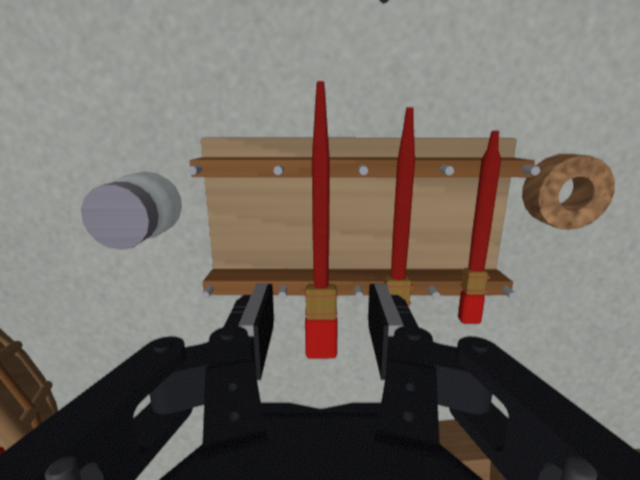

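Three brushes are in place. The last is the 230.

>>> drive_tool --motion "0 0 -1.7 0 0 0 70; 0 0 0 0.004 0.05 0 70; 0 0 0 0.004 0.053 0 70; 0 0 0 0.004 0.053 0 70; 0 0 0 0.004 0.053 0 70; 0 0 0 0.004 0.053 0 70; 0 0 0 0.004 0.053 0 70; 0 0 0 0.004 0.053 0 70; 0 0 0 0.004 0.045 0 70; 0 0 0 0.003 0.025 0 70; 0 0 0 0 0 0 70; 0 0 0 0 0 0 70"

```text
clock: 23.38
position: [0.5029, 0.1904, 0.1186]
ee_rot: [-0.013, -0.002, 1.0, 0.001]
contact_force: [-0.1, -0.2, 0.3]
width: 0.0599
```

```bash
python3 plan.py 0.513 0.1833 0.05 -0.3
```

```text
t 23.375 pos [0.5029 0.1904 0.1186] w 0.0599 F [-0.1 -0.2  0.3] j [ 0.23  0.32  1.74  0.01  1.11 -1.35]
turn [ 0.08 -1.51  0.57] shift tool [-0.0118 -0.0073  0.0683] shift after turn [-0.0101 -0.0071  0.0686]
```

>>> drive_tool --motion "0 -1.4 0.5 -0.0075 -0.004 0.023 70; 0 0 0 -0.002 0 0.025 70; 0 0 0 0 0 0.015 70; 0 0 0 0 0 0 70; 0 0 0 0 0 0 70"

```text
clock: 24.0
position: [0.5132, 0.1813, 0.0535]
ee_rot: [-0.001, 0.004, 1.0, -0.0]
contact_force: [-0.2, 0.6, 0.3]
width: 0.0599
```

```bash
python3 plan.py 0.513 0.1833 0.006 -0.3
```

```text
t 24.0 pos [0.5132 0.1813 0.0535] w 0.0599 F [-0.2  0.6  0.3] j [ 0.21  0.39  1.82  0.    0.93 -1.35]
turn [-0.01 -0.08 -0.21] shift tool [0.0002 0.002  0.0475] shift after turn [0.0002 0.002  0.0475]
```

>>> drive_tool --motion "0 0 -0.2 0 0.002 0.014 70; 0 0 0 0 0 0.014 70; 0 0 0 0 0 0.012 70; 0 0 0 0 0 0 70; 0 0 0 0 0 0 70"

```text
clock: 24.62
position: [0.5139, 0.1838, 0.0117]
ee_rot: [0.0, 0.002, 1.0, 0.0]
contact_force: [0.8, -0.4, 0.1]
width: 0.0595
```

```bash
python3 plan.py 0.513 0.1833 0.006 -0.3;python3 -c "
from h import *
im,d=get_image('wrist');cv2.imwrite('pics/w9.png',im[:,:,::-1])"
```

```text
t 24.625 pos [0.5139 0.1838 0.0117] w 0.0595 F [ 0.8 -0.4  0.1] j [ 0.22  0.45  1.87  0.    0.83 -1.35]
turn [0.01 0.03 0.03] shift tool [ 0.0009 -0.0005  0.0057] shift after turn [ 0.0009 -0.0005  0.0057]
```

View pics/w9.png

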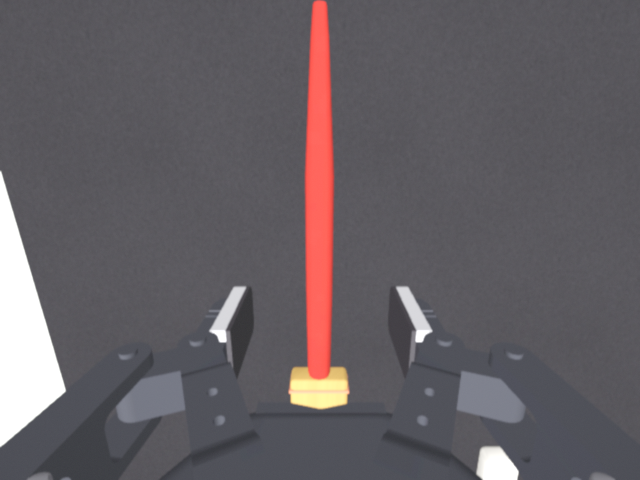

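The 230 brush is centred between the jaws at col 320. Gripping.

>>> drive_tool --motion "0 0 0 0.0008 0 0.0052 70; 0 0 0 0 0 0 0; 0 0 0 0 0 0 0; 0 0 0 0 0 0 0; 0 0 0 0 0 0 0; 0 0 0 0 0 0 0; 0 0 0 0 0 0 0"

```text
clock: 25.55
position: [0.5136, 0.1839, 0.0072]
ee_rot: [0.001, 0.002, 1.0, 0.0]
contact_force: [0.0, 0.2, -0.1]
width: 0.0104
```

```bash
python3 plan.py 0.544 -0.316 0.12 -2
```

```text
t 25.55 pos [0.5136 0.1839 0.0072] w 0.0104 F [ 0.   0.2 -0.1] j [ 0.22  0.45  1.87  0.    0.82 -1.35]
turn [0.04 0.13 1.73] shift tool [-0.0331 -0.4997 -0.113 ] shift after turn [-0.0479 -0.4985 -0.1128]
```

>>> drive_tool --motion "0 0 0 0 0 -0.035 0; 0 0 0 0 0 -0.05 0; 0 0 1.7 0 0 -0.035 0; 0 0 0 -0.006 -0.055 0 0; 0 0 0 -0.006 -0.06 0 0; 0 0 0 -0.006 -0.06 0 0; 0 0 0 -0.006 -0.06 0 0; 0 0 0 -0.006 -0.06 0 0; 0 0 0 -0.006 -0.06 0 0; 0 0 0 -0.006 -0.05 0 0; 0 0 0 -0.005 -0.03 0 0; 0 0 0 0 0 0 0"

```text
clock: 27.05
position: [0.5481, -0.2659, 0.1306]
ee_rot: [0.003, 0.016, 1.0, -0.0]
contact_force: [-0.3, 0.5, -1.2]
width: 0.0104
```

```bash
python3 plan.py 0.5445 -0.316 0.085 -2
```

```text
t 27.05 pos [ 0.5481 -0.2659  0.1306] w 0.0104 F [-0.3  0.5 -1.2] j [-0.57  0.39  1.59  0.    1.15 -2.11]
turn [-0.01  0.38  0.14] shift tool [ 0.0022 -0.0502  0.0456] shift after turn [ 0.0018 -0.0502  0.0456]
```

>>> drive_tool --motion "0 0.3 0.1 0.0008 -0.022 0 0; 0 0 0 0 -0.02 0.01 0; 0 0 0 0 -0.004 0.015 0; 0 0 0 0 0 0.012 0; 0 0 0 0 0 0 0; 0 0 0 0 0 0 0"

```text
clock: 27.8
position: [0.5443, -0.3104, 0.0893]
ee_rot: [-0.001, 0.016, 1.0, 0.002]
contact_force: [-0.0, -0.1, -1.1]
width: 0.0105
```

```bash
python3 plan.py 0.5445 -0.316 0.042 -2
```

```text
t 27.8 pos [ 0.5443 -0.3104  0.0893] w 0.0105 F [-0.  -0.1 -1.1] j [-0.63  0.46  1.59  0.    1.1  -2.17]
turn [ 0.23 -0.16  0.19] shift tool [-0.0005 -0.0058  0.0473] shift after turn [-0.0004 -0.0056  0.0473]
```

>>> drive_tool --motion "0.2 0 0.2 0 -0.0055 0.008 0; 0 0 0 0 0 0.015 0; 0 0 0 0 0 0.015 0; 0 0 0 0 0 0 0; 0 0 0 0 0 0 0"

```text
clock: 28.42
position: [0.5443, -0.3155, 0.0488]
ee_rot: [-0.001, 0.017, 1.0, 0.0]
contact_force: [-0.0, 0.5, 0.0]
width: 0.0104
```

```bash
python3 plan.py 0.5445 -0.316 0.042 -2
```

```text
t 28.425 pos [ 0.5443 -0.3155  0.0488] w 0.0104 F [-0.   0.5  0. ] j [-0.64  0.5   1.63 -0.    1.01 -2.17]
turn [ 0.01 -0.14  0.03] shift tool [-0.0002 -0.0005  0.0068] shift after turn [-0.0002 -0.0005  0.0068]
```

>>> drive_tool --motion "0 0 0 0 0 0.007 0; 0 0 0 0 0 0 0; 0 0 0 0 0 0 0; 0 0 0 0 0 0 35; 0 0 0 0 0 0 35; 0 0 0 0 0 0 35; 0 0 0 0 0 -0.02 35; 0 0 0 0 0 -0.035 35; 0 0 0 0 0 -0.04 35; 0 0 0 0 0 -0.04 50; 0 0 0 0 0 -0.04 50; 0 0 0 0 0 0 50"

```text
clock: 29.92
position: [0.5451, -0.3158, 0.223]
ee_rot: [-0.0, 0.017, 1.0, -0.001]
contact_force: [0.5, -0.0, 0.1]
width: 0.0423
```

>>> drive_tool --motion "0 0 0 0.02 0.055 0 50; 0 0 0 0.02 0.055 0 50; 0 0 0 0.02 0.055 0 50; 0 0 0 0.02 0.055 0 50; 0 0 0 0.02 0.055 0 50; 0 0 0 0.02 0.055 0 50; 0 0 0 0.02 0.055 0 50; 0 0 0 0 0.055 0 50; 0 0 0 0 0.05 0 50; 0 0 0 0 0 0 50; 0 0 0 0 0 0 50; 0 0 0 0 0 0 50"

```text
clock: 31.42
position: [0.4121, 0.1913, 0.2118]
ee_rot: [-0.008, 0.019, 1.0, -0.0]
contact_force: [0.8, 0.1, 0.2]
width: 0.0428
```

Run:
```python
from h import *
im,d=get_image("top");cv2.imwrite("pics/top1.png",im[:,:,::-1])
h=None
t=np.array([.54697,-.23242]);a=-.0356;R=np.array([[np.cos(a),-np.sin(a)],[np.sin(a),np.cos(a)]])
K=cv2.cvtColor(im,cv2.COLOR_RGB2HSV)
m=((K[...,1]>200)&(K[...,2]>60)&((K[...,0]<6)|(K[...,0]>174))).astype(np.uint8)
k=np.zeros_like(m);k[150:300,370:500]=m[150:300,370:500]
k=cv2.morphologyEx(k,cv2.MORPH_CLOSE,np.ones((11,1),np.uint8))
c,l,st,ce=cv2.connectedComponentsWithStats(k)
for i in range(1,c):
    if st[i,4]<100: continue
    v,u=np.nonzero(l==i);P=(proj("top",np.c_[u,v],.048)[:,:2]-t)@R
    hd=P[P[:,0]>P[:,0].max()-.02].mean(0);tl=P[P[:,0]<P[:,0].min()+.02].mean(0)
    print("len",(P[:,0].max()-P[:,0].min()).round(3),"mid",((P[:,0].max()+P[:,0].min())/2).round(4),"y",((hd+tl)/2)[1].round(4),"yaw",np.arctan2(hd[1]-tl[1],hd[0]-tl[0]).round(3))
    q=pts("top",np.c_[u,v],d[v,u]); print("  depth z by x-thirds",[np.median(x[:,2]).round(4) for x in np.array_split(q[np.argsort(q[:,0])],3)])
c=im[150:290,330:540];cv2.imwrite("pics/rack2.png",cv2.resize(c,None,fx=3.8,fy=3.8,interpolation=cv2.INTER_CUBIC)[:,:,::-1])
im,d=get_image("side");cv2.imwrite("pics/side1.png",cv2.resize(im[110:260,220:430],None,fx=3.8,fy=3.8)[:,:,::-1])
```

```text
len 0.036 mid 0.0946 y -0.0818 yaw 0.007
  depth z by x-thirds [np.float64(0.05), np.float64(0.0501), np.float64(0.0501)]
len 0.03 mid 0.0832 y -0.0262 yaw -0.007
  depth z by x-thirds [np.float64(0.0508), np.float64(0.0504), np.float64(0.0493)]
len 0.025 mid 0.0706 y 0.0292 yaw 0.024
  depth z by x-thirds [np.float64(0.0502), np.float64(0.0506), np.float64(0.0499)]
len 0.133 mid 0.0004 y 0.0856 yaw 0.006
  depth z by x-thirds [np.float64(0.0489), np.float64(0.0491), np.float64(0.0501)]
len 0.151 mid -0.0314 y -0.0816 yaw -0.002
  depth z by x-thirds [np.float64(0.0483), np.float64(0.0489), np.float64(0.0488)]
len 0.125 mid -0.0247 y -0.0271 yaw -0.0
  depth z by x-thirds [np.float64(0.0488), np.float64(0.0498), np.float64(0.049)]
len 0.105 mid -0.021 y 0.0292 yaw -0.011
  depth z by x-thirds [np.float64(0.0493), np.float64(0.0487), np.float64(0.0489)]
```

View pics/rack2.png

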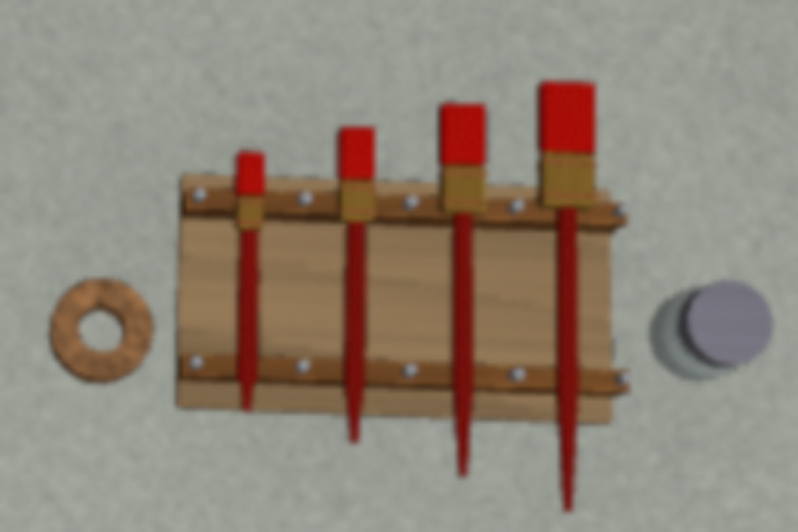

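View pics/side1.png

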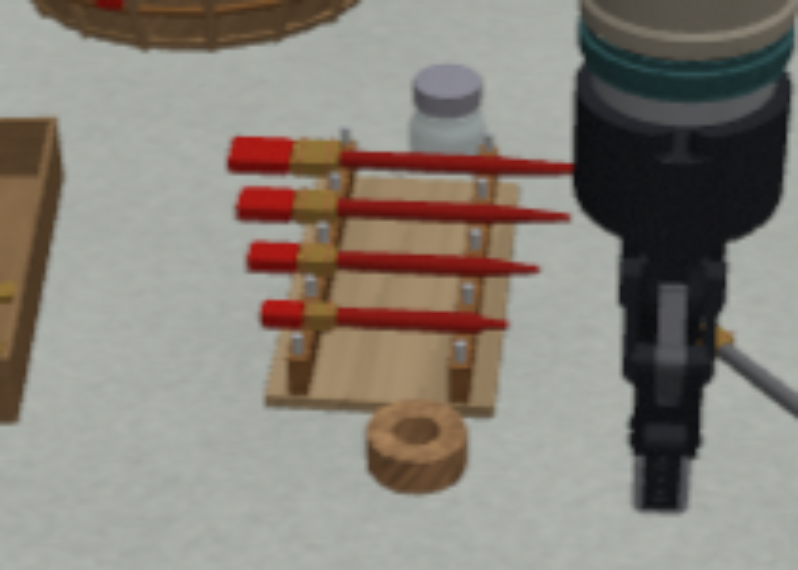

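All four lie in order, heads away, with middles within about 3 mm of centre, yaw within about 0.03 rad, and tops near 49 mm (48 expected, with the depth reading 1–2 mm high). Handing in.

```bash
python3 -c "
from rig import *
print(sign_off());print(get_state()['clock'])"
```

```text
the job is handed in; nothing more can be done
None
the job is handed in; nothing more can be done
```

I laid the four red brushes in the rack in order (140, 170, 200, 230 mm), running from the tape end to the jar end with their heads away from the robot. I handed the job in at about 31.5 s of the 96 s allowed; the sign-off reports no verdict.

My last checks, from the top and side cameras with the arm clear of everything:
- **Position:** each brush is about 1–3 mm from its place's centre along the row, and its middle is about 0–4 mm from centre across the bars. The yaw error is about 0.03 rad or less.
- **Height:** the tops read 48–51 mm by depth where 48 mm is expected. The same camera read about 1–4 mm high on surfaces of known height, so this fits the brushes lying flat on both bars.
- **Tape and jar:** neither was touched, and both look unmoved in the pictures. I did not re-measure their positions at the end.
- **Forces:** the readings at the end of each move stayed at noise level, about 1 N.

No check failed or disagreed.

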